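# Lay a standing carton down in the label frame

### The arm

A 7-joint arm with a two-finger parallel gripper is mounted at the origin on the work surface. World frame = base frame: x ahead of the robot, y to its left, z up, the work surface at z = 0. Lengths are in m, angles in rad, forces in N, time in s.
With the tool pointing down it reaches from about 0.4 to 0.85 m from the base axis. Payload 10.4 kg.
Tool frame: the origin (TCP) lies at the centre of the arm's flange, where the gripper is bolted on; the fingertips stand 173 mm ahead of it and the grasp point (between the pads) lies 155 mm ahead of it (manip.nose_length is the distance from the TCP to the fingertips, in m); z points along the fingers, x is the direction in which the jaws open and shut, and the axes are right-handed (so a half turn about z gives the same grasp; the last joint's range is limited). The gripper opens to 85 mm and grips with 20 to 120 N. Pads are 22 mm wide; open, the fingers measure 114 mm over their backs; the gripper's body (76 mm by 85 mm) begins 54 mm behind the grasp point. The pads swing forward as they close: fully open they stand 13 mm farther back than shut.
Start: joints at [-1.15, 0.332, -0.065, 1.46, 0.022, 1.35, -0.088], TCP at [0.268, 0.564, 0.405] pointing down, gripper open.
Joint ranges: [-2.6, 2.6], [-0.5, 2.12], [-1.47, 1.34], [0.16, 2.42], [-1.27, 4.41], [0.06, 2.06], [-2.6, 2.6]. Speed limits (rad/s): [2.22, 2.22, 2.79, 2.79, 3.14, 3.14, 3.14].

### API

Orientations are given as a unit quaternion [x, y, z, w].
In Python, from workcell import status, cams, order, manip gives the robot as it stands.
- The arm moves only by the tool servo_tool, never from a script. Its argument "motion" is a list that holds one entry, the list of rows, each a list of 6 numbers: the shift along the tool's x, y, z in units of 50 mm (1.0 is 50 mm), then the turn, a rotation vector about the tool's x, y, z in units of 5 degrees (1.0 is 5 degrees). In form: [[[x, y, z, ax, ay, az], ...]]. A call has 1 to 12 rows; each row shifts and turns the pose as measured when the row begins, along the tool's axes as they then stand; what a row does not reach is not made up. A row lasts 1/10 s, in which the tool goes at most 50 mm and 8.59 degrees, less where a joint would pass 70% of its speed; a pose out of reach is approached as far as the arm can. A call is refused whole if a number of a shift passes 1 or a number of a turn 1, either way. A call with a gripper value outside its range is refused whole. "jaw" is the closure in counts, from 0 (fully open) to 255 (shut), set as the call begins (left out, the last holds). The fingers move at their own pace and stop on an object; "force" is the grip in N (left out, the last holds). Time passes only in rows, so rows that do not move let the fingers close. It gives the time, the measured TCP pose, the force and the opening at its end, in the units of the state.
- status.get_obs(): the state, without advancing time (a new reading comes with each control period).
- cams.camera(name): name is "scene" or "top" or "wrist"; returns a dict with "color" (384x512x3 uint8, red, green, blue), "vertical_fov" (degrees; the focal length in pixels is half the picture's height over the tangent of half this angle, whatever the lens; pixels are square), "cx", "cy" (the principal point, pixels), "extrinsics" (4x4, takes a point from camera to world coordinates). Camera axes: x right, y down, z forward; pixel columns grow to the right and rows downward; lengths in m; the calibration is good to about 2 mm. A picture is of the moment at which its call begins. There is no depth.
- order.hand_in(): hands the job in, once; it reports no verdict.
The state is a dict: "clock": time; "joint_pos": joint angles; "joint_velocities": joint speeds; "tau": joint torques, N m; "position": TCP position; "ee_rot": TCP orientation; "ft_force": force on the tool from outside, world axes, zero at the start; "torque": the same for the moment, N m; "grip_width": opening from 0.0 (shut) to 1.0 (fully open).
Only numpy, scipy, OpenCV 4.12 (cv2) and the standard library are available. Lean on these libraries where they do the work, as an engineer would, in place of code of your own. Each camera call takes 0.05 s, during which the arm holds its last target.

### The job

Slide the standing carton along the stopped belt, still upright, towards the white frame, then tip it over forwards with a light push near its top so that it lands flat on its leading broad face, wholly inside the white frame (touching the white line is fine). Only push it: do not grip or lift it, never let it lie down anywhere but in the frame, and leave the bottle, the jar and the label roll where they stand.

Things in the scene. Friction and masses are not known exactly. Their poses are not given: they have to be found in the camera images.
- conveyor: Fixed flat-belt conveyor, belt not moving, 540 mm long, 212 mm over its black side clamps. Green belt surface 50 mm above the bench. Origin on the bench under its middle; its x axis runs along the belt from the carton to the white frame and the bottle, y across, z up. Green guide rails along both sides stand 18 mm above the belt, 162 mm apart.
- frame (a point): Centre of the rectangular white outline on the belt surface, at the height of the belt, 50 mm along the conveyor's x from its origin; same axes as the conveyor. Inner size 150 mm along the belt (x) by 124 mm across (y); the line is 8 mm wide and flat.
- carton: Closed plain brown carton with a paler tape strip, 44 mm thick (x), 80 mm wide (y), 96 mm tall (z), 0.1 to 0.2 kg. Origin: centre of its underside. It stands on the belt, its centre 150 to 210 mm before the frame's centre; its x axis (leading broad face at x = +22 mm) points roughly along the belt to the frame, turned up to 0.15 rad.
- carton_center (a point): Centre of the carton, 48 mm above its underside. Pushed lower than about 35 mm above the belt the carton slides upright (smooth belt). Pushed near its top it tips about its leading lower edge, balances at about 0.43 rad and falls by itself from there; lying, it reaches about 96 mm forward from where that edge was, give or take some slip.
- foot_left (a point): Corner of the carton's leading broad face: lower, on its +y side.
- foot_right (a point): Corner of the carton's leading broad face: lower, on its -y side.
- top_left (a point): Corner of the carton's leading broad face: upper, on its +y side.
- top_right (a point): Corner of the carton's leading broad face: upper, on its -y side.
- bottle: Bystander: clear bottle with white cap, 56 mm across, 150 mm tall, standing on the belt beyond the frame. Origin: centre of its underside.
- jar: Bystander: white jar, 64 mm across, 75 mm tall, on the bench beside the conveyor (far side). Origin: centre of its underside.
- label_roll: Bystander: roll of blank labels lying flat, 90 mm across, 60 mm high, on the bench beside the conveyor (far side). Origin: centre of its underside.
Things that resemble listed ones, but are neither listed nor needed, are in the scene too. Several things have the shape of the carton; the one meant has the colours described above.

How it is judged:
By the outcome, as a careful person would: the job done as asked, in the order asked, and still so for the second after the job is handed in, with the robot touching nothing.
It also fails if it takes over 45 s, if anything falls off the work surface, if the arm or the gripper's body presses on something with over 40 N, if the wrist force passes 120 N, or if a joint passes its speed limit or range.

## Working session

There is one attempt and no reset: what is moved stays moved. The work goes in short steps, Python scripts to look and compute and a tool call to move; the robot and the scene stay as the last step left them, time stands still between calls to the robot, and variables do not carry over. Pictures are saved under pics/ and viewed, and the job is handed in when it is done.

Besides the shell and the picture viewer there is one more tool, called after "Emit:" as name(argument=value, ...) on one line, values as JSON. servo_tool: Moves the arm, as the interface text tells. Its arguments: {"type":"object","properties":{"motion":{"type":"array","items":{"type":"array","items":{"type":"array","items":{"type":"number"}}}},"jaw":{"type":"number"},"force":{"type":"number"}},"required":["motion"]}

```bash
mkdir -p pics; ls
python3 - <<'E'
from workcell import status, cams, order, manip
import cv2
print(status.get_obs())
for n in ["scene","top","wrist"]:
    c=cams.camera(n); cv2.imwrite(f"pics/{n}0.png",c["color"][:,:,::-1]); print(n,c["vertical_fov"],c["cx"],c["cy"],c["extrinsics"].round(4).tolist(),[k for k in c])
E
```

```text
pics
{'clock': 0.0, 'joint_pos': array([-1.14960012,  0.33290617, -0.06469459,  1.46093287,  0.02159683,
        1.34989482, -0.08846549]), 'joint_velocities': array([ 0.00084209, -0.002038  ,  0.00021073,  0.00022658, -0.0022192 ,
        0.00048705,  0.00088158]), 'tau': array([-8.17409473e-04, -6.25433564e+01,  4.84902249e-02, -3.91612995e+01,
        1.60980423e-02,  9.78420430e-03, -3.78933817e-05]), 'position': array([0.26830146, 0.56434763, 0.40389835]), 'ee_rot': array([ 8.45377295e-01,  5.34169173e-01, -5.93309226e-04,  4.13058877e-04]), 'ft_force': array([0.14138484, 0.49998071, 0.29954157]), 'torque': array([ 0.00304833,  0.01077285, -0.01408863]), 'grip_width': 1.0010206263585417}
scene 54.75325600573532 252.48106011734245 195.41460012562032 [[0.5659, 0.6173, -0.5466, 1.0887], [0.8245, -0.4177, 0.3818, -0.3983], [0.0074, -0.6667, -0.7453, 0.8401], [0.0, 0.0, 0.0, 1.0]] ['color', 'vertical_fov', 'cx', 'cy', 'extrinsics']
top 45.8278355116889 259.9112315591564 186.99697918798458 [[0.0288, -0.9987, 0.0424, 0.5003], [-0.9996, -0.0288, 0.0002, -0.037], [0.001, -0.0424, -0.9991, 1.2188], [0.0, 0.0, 0.0, 1.0]] ['color', 'vertical_fov', 'cx', 'cy', 'extrinsics']
wrist 69.97730920558537 260.0516681429166 187.74299016908665 [[0.4306, 0.8651, 0.2573, 0.2034], [0.9025, -0.412, -0.1253, 0.5969], [-0.0024, 0.2862, -0.9582, 0.3723], [0.0, 0.0, 0.0, 1.0]] ['color', 'vertical_fov', 'cx', 'cy', 'extrinsics']
```

View pics/scene0.png

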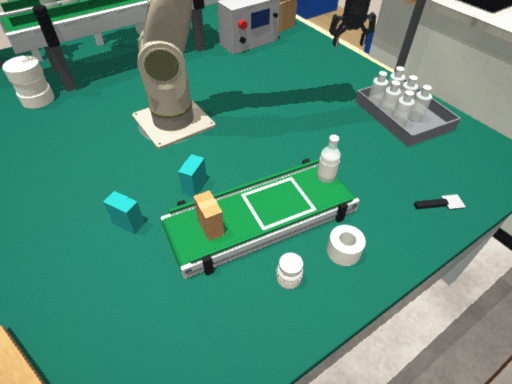

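View pics/top0.png

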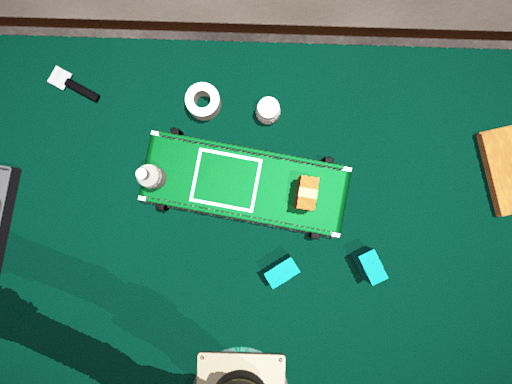

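The scene view shows the brown carton at about (209,215) and the white frame at about (279,203). The bottle is beyond the frame. In the top view the carton is at (308,193), the frame at (226,180) and the bottle at (150,176). Two cyan cartons stand near the robot side.

```bash
cat > h.py <<'E'
import numpy as np, cv2
from workcell import status, cams
def get(n):
    c=cams.camera(n); return c
def ray(c,uv):
    f=c["color"].shape[0]/2/np.tan(np.radians(c["vertical_fov"])/2)
    uv=np.atleast_2d(uv).astype(float)
    d=np.c_[(uv[:,0]-c["cx"])/f,(uv[:,1]-c["cy"])/f,np.ones(len(uv))]
    E=np.array(c["extrinsics"]); return E[:3,3],d@E[:3,:3].T
def onz(c,uv,z):
    o,d=ray(c,uv); return o+d*((z-o[2])/d[:,2])[:,None]
def proj(c,P):
    f=c["color"].shape[0]/2/np.tan(np.radians(c["vertical_fov"])/2)
    E=np.array(c["extrinsics"]); q=(np.atleast_2d(P)-E[:3,3])@E[:3,:3]
    return np.c_[q[:,0]/q[:,2]*f+c["cx"],q[:,1]/q[:,2]*f+c["cy"]]
def brown(c):
    h=cv2.cvtColor(c["color"],cv2.COLOR_RGB2HSV)
    return cv2.inRange(h,(5,60,60),(25,255,255))
def white(c):
    h=cv2.cvtColor(c["color"],cv2.COLOR_RGB2HSV)
    return cv2.inRange(h,(0,0,170),(180,70,255))
E
python3 - <<'E'
from h import *
for n in ["top","scene"]:
    c=get(n)
    for nm,m in (("brown",brown(c)),("white",white(c))):
        cs,_=cv2.findContours(m,cv2.RETR_CCOMP,cv2.CHAIN_APPROX_NONE)
        for k in cs:
            if 150<cv2.contourArea(k)<6000:
                r=cv2.minAreaRect(k); 
                if 120<r[0][0]<370 and 60<r[0][1]<300:
                    print(n,nm,cv2.contourArea(k),r, cv2.boxPoints(r).round(1).tolist())
    cv2.imwrite(f"pics/{n}_z.png",cv2.resize(c["color"][110:270,120:370,::-1],None,fx=3,fy=3,interpolation=cv2.INTER_CUBIC))
    if n=="top":
        cs,_=cv2.findContours(white(c),cv2.RETR_CCOMP,cv2.CHAIN_APPROX_NONE)
        for k in cs:
            if 2000<cv2.contourArea(k)<6000:
                b=cv2.approxPolyDP(k,8,True)[:,0]; 
                if len(b)!=4: print("n",len(b))
                P=onz(c,b,0.05); print(b.tolist(),P.round(4).tolist(),P.mean(0), [np.linalg.norm(P[i]-P[i-1]).round(4) for i in range(len(P))])
E
```

```text
top brown 464.5 ((306.27301025390625, 192.43783569335938), (20.847000122070312, 34.15580749511719), 8.972625732421875) [[293.29998779296875, 207.6999969482422], [298.6000061035156, 173.89999389648438], [319.20001220703125, 177.1999969482422], [313.8999938964844, 210.89999389648438]]
top white 164.0 ((308.0000305175781, 192.5), (19.234682083129883, 9.86393928527832), 9.462322235107422) [[297.70001220703125, 195.8000030517578], [299.29998779296875, 186.10000610351562], [318.29998779296875, 189.1999969482422], [316.70001220703125, 198.89999389648438]]
top white 453.5 ((148.0, 175.5), (23.0, 26.0), 90.0) [[135.0, 164.0], [161.0, 164.0], [161.0, 187.0], [135.0, 187.0]]
top white 3500.5 ((225.40000915527344, 179.69998168945312), (65.5452880859375, 55.28655242919922), 10.619654655456543) [[188.10000610351562, 200.8000030517578], [198.3000030517578, 146.5], [262.70001220703125, 158.60000610351562], [252.5, 212.89999389648438]]
top white 2798.0 ((225.40000915527344, 179.6999969482422), (59.27947998046875, 49.020748138427734), 10.619654655456543) [[191.8000030517578, 198.3000030517578], [200.8
[... 2513 characters left out ...]
80377197266, 44.71652603149414), 9.462322235107422) [[316.6000061035156, 176.60000610351562], [323.8999938964844, 132.5], [343.20001220703125, 135.6999969482422], [335.8999938964844, 179.8000030517578]]
scene white 1035.5 ((171.7540283203125, 129.32376098632812), (82.6074447631836, 36.647850036621094), 6.881723880767822) [[128.60000610351562, 142.60000610351562], [132.89999389648438, 106.19999694824219], [215.0, 116.0999984741211], [210.60000610351562, 152.5]]
scene white 307.5 ((369.49810791015625, 63.048946380615234), (76.62508392333984, 14.851860046386719), 28.810789108276367) [[332.29998779296875, 51.099998474121094], [339.5, 38.099998474121094], [406.6000061035156, 75.0], [399.5, 88.0]]
```

View pics/top_z.png

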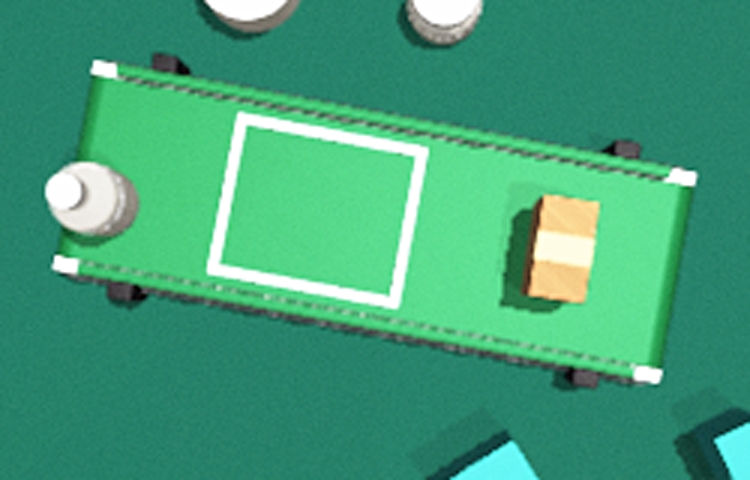

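View pics/scene_z.png

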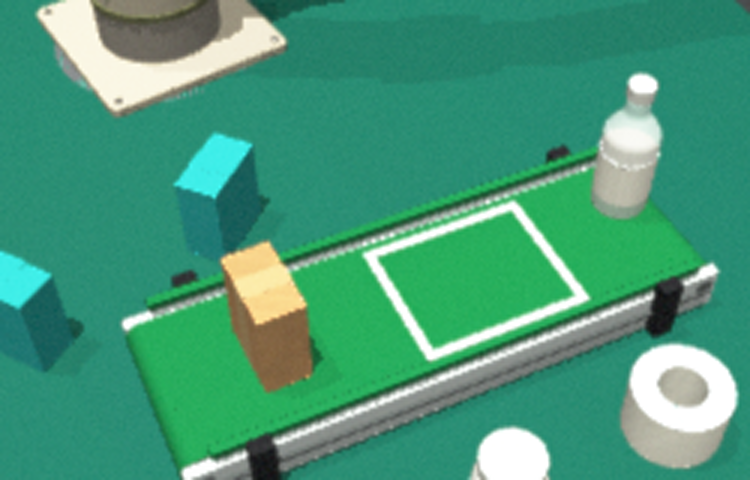

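Run:
```python
from h import *
for n,w in (("top",(285,165,330,220)),("scene",(185,180,235,250))):
    c=get(n)
    for m in [white(c)]:
        cs,_=cv2.findContours(m,cv2.RETR_CCOMP,cv2.CHAIN_APPROX_NONE)
        Q=[]
        for k in cs:
            a=cv2.contourArea(k); r=cv2.minAreaRect(k)
            if 1500<a<4000:
                b=cv2.boxPoints(r) if n=="top" else cv2.approxPolyDP(k,6,True)[:,0]
                P=onz(c,b,0.05)[:,:2]; C=P.mean(0)
                e=[P[i]-P[i-1] for i in range(len(P))]; 
                print(n,len(P),C.round(4),[(np.linalg.norm(x).round(4),(np.degrees(np.arctan2(x[1],x[0]))%180).round(1)) for x in e])
    h=cv2.cvtColor(c["color"],cv2.COLOR_RGB2HSV)
    x0,y0,x1,y1=w
    sub=c["color"][y0:y1,x0:x1]; hs=h[y0:y1,x0:x1]
    cart=((hs[...,0]<35)&(hs[...,1]>40)).astype(np.uint8)
    vs=hs[...,2][cart>0]; print(np.histogram(vs,bins=10))
    t,_=cv2.threshold(vs.reshape(-1,1),0,255,cv2.THRESH_OTSU); print("otsu",t)
    top=((cart>0)&(hs[...,2]>t)).astype(np.uint8)
    cs,_=cv2.findContours(top,cv2.RETR_EXTERNAL,cv2.CHAIN_APPROX_NONE); k=max(cs,key=cv2.contourArea)
    r=cv2.minAreaRect(k) ; b=cv2.boxPoints(r)+[x0,y0] if n=="top" else cv2.approxPolyDP(k,4,True)[:,0]+[x0,y0]
    P=onz(c,b,0.146)[:,:2]; print(n,b.tolist(),P.round(4).tolist(),P.mean(0))
    e=[P[i]-P[i-1] for i in range(len(P))]
    print([(np.linalg.norm(x).round(4),(np.degrees(np.arctan2(x[1],x[0]))%180).round(1)) for x in e])
    M=cv2.moments(top,True); print("centroid",onz(c,[[M['m10']/M['m00']+x0,M['m01']/M['m00']+y0]],.146))
```

```text
top 4 [ 0.091  -0.0034] [(np.float64(0.2271), np.float64(90.0)), (np.float64(0.0733), np.float64(0.3)), (np.float64(0.2277), np.float64(90.0)), (np.float64(0.0733), np.float64(179.8))]
top 4 [0.5664 0.0527] [(np.float64(0.1686), np.float64(81.0)), (np.float64(0.1427), np.float64(171.4)), (np.float64(0.1694), np.float64(81.0)), (np.float64(0.1425), np.float64(171.1))]
top 4 [0.5664 0.0527] [(np.float64(0.1525), np.float64(81.0)), (np.float64(0.1265), np.float64(171.4)), (np.float64(0.1532), np.float64(81.0)), (np.float64(0.1264), np.float64(171.1))]
(array([ 35,  29,   4,   5,   4,   5,   3,  10,  27, 459]), array([ 64. ,  83.1, 102.2, 121.3, 140.4, 159.5, 178.6, 197.7, 216.8,
       235.9, 255. ]))
otsu 163.0
top [[295.45476818084717, 207.9682159423828], [300.50855922698975, 174.27628231048584], [319.33496475219727, 177.1002426147461], [314.2811737060547, 210.79217529296875]] [[0.4988, -0.122], [0.5788, -0.1319], [0.5734, -0.1766], [0.4934, -0.1666]] [ 0.53608662 -0.14929685]
[(np.float64(0.0449), np.float64(83.1)), (np.float64(0.0806), np.float64(172.9)), (np.float64(0.045), np.floa
[... 307 characters left out ...]
514] [(np.float64(0.1478), np.float64(81.5)), (np.float64(0.1195), np.float64(170.8)), (np.float64(0.1463), np.float64(81.1)), (np.float64(0.1187), np.float64(171.5))]
(array([  5, 393, 127,  18,   8,  10,  12,   4,   4, 418]), array([100. , 115.2, 130.4, 145.6, 160.8, 176. , 191.2, 206.4, 221.6,
       236.8, 252. ]))
otsu 188.0
scene [[209, 191], [194, 196], [205, 217], [221, 212]] [[0.5055, -0.1256], [0.4992, -0.1652], [0.5732, -0.1756], [0.5814, -0.136]] [ 0.53982229 -0.15058938]
[(np.float64(0.0766), np.float64(172.1)), (np.float64(0.0401), np.float64(81.0)), (np.float64(0.0747), np.float64(172.0)), (np.float64(0.0404), np.float64(78.3))]
centroid [[ 0.54083094 -0.15084967  0.146     ]]
```

```bash
cat >> h.py <<'E'
from scipy.spatial.transform import Rotation as R
F=np.array([0.567,0.0525,0.05]); YAW=np.radians(81.0)
u=np.array([np.cos(YAW),np.sin(YAW),0]); v=np.array([-u[1],u[0],0]); zz=np.array([0,0,1.])
def tr(p): d=np.asarray(p)-F; return np.array([d@u,d@v,d[2]])     # along, left, above belt
def orient(tilt): # tool x = -v, tilted forwards by tilt (rad)
    x=-v; z=np.sin(tilt)*u-np.cos(tilt)*zz; y=np.cross(z,x)
    return R.from_matrix(np.c_[x,y,z])
def target(au,av,az,tilt,nose): # tip centre in frame coords -> TCP
    r=orient(tilt); p=F+au*u+av*v+az*zz-nose*r.apply([0,0,1]); return p,r
def pose():
    s=status.get_obs(); return s,np.array(s["position"]),R.from_quat(s["ee_rot"])
def plan(p,r,step=0.9):
    s,p0,r0=pose()
    rv=(r0.inv()*r).as_rotvec(); ang=np.degrees(np.linalg.norm(rv)); d=np.linalg.norm(p-p0)
    n=int(np.ceil(max(np.abs(np.degrees(rv)).max()/4.9, d/0.05/step,1)))
    rows=[];pc,rc=p0.copy(),r0
    for i in range(n):
        sh=rc.inv().apply((p-pc)/(n-i))/0.05; tn=np.degrees((rc.inv()*r).as_rotvec())/(n-i)/5
        sh=sh.round(2);tn=tn.round(2); rows.append([*sh.tolist(),*tn.tolist()])
        pc=pc+rc.apply(sh*0.05); rc=rc*R.from_rotvec(np.radians(tn*5))
    print("n",n,"d",d,"ang",ang); print(rows)
def where(nose):
    s,p,r=pose(); tip=tr(p+nose*r.apply([0,0,1])); a=r.apply([0,0,1])
    print("t",s["clock"],"tip u,v,h",tip.round(4),"tilt",np.degrees(np.arctan2(a@u,-a[2])).round(1),"x.v",(r.apply([1,0,0])@v).round(3),"F",np.round(s["ft_force"],2),"grip",round(s["grip_width"],2))
E
python3 - <<'E'
from h import *
from workcell import manip
print(manip.nose_length, [a for a in dir(manip) if a[0]!='_'])
print(tr([0.538,-0.150,0.146]), [tr(x) for x in ([.268,.564,.05],)])
p,r=target(-0.275,-0.002,0.16,np.radians(35),0.170); print(p); plan(p,r)
E
```

```text
0.1734 ['MotionError', 'nose_length']
[-0.20454349 -0.00303502  0.096     ] [array([0.45842868, 0.37533504, 0.        ])]
[ 0.51070229 -0.31573467  0.34925585]
n 21 d 0.9146195016039993 ang 80.40421288359035
[[-0.66, 0.57, 0.05, 0.29, 0.21, 0.68], [-0.62, 0.61, 0.03, 0.29, 0.21, 0.68], [-0.59, 0.64, -0.0, 0.29, 0.21, 0.68], [-0.55, 0.68, -0.03, 0.29, 0.21, 0.68], [-0.51, 0.71, -0.05, 0.29, 0.21, 0.68], [-0.46, 0.73, -0.08, 0.29, 0.22, 0.68], [-0.42, 0.76, -0.11, 0.29, 0.22, 0.68], [-0.37, 0.78, -0.14, 0.28, 0.21, 0.68], [-0.32, 0.79, -0.16, 0.29, 0.21, 0.68], [-0.27, 0.81, -0.19, 0.28, 0.22, 0.67], [-0.21, 0.82, -0.21, 0.29, 0.21, 0.68], [-0.16, 0.82, -0.24, 0.28, 0.22, 0.67], [-0.11, 0.82, -0.26, 0.29, 0.21, 0.68], [-0.06, 0.82, -0.28, 0.28, 0.22, 0.67], [-0.0, 0.82, -0.3, 0.29, 0.21, 0.68], [0.05, 0.81, -0.32, 0.28, 0.22, 0.67], [0.11, 0.79, -0.34, 0.29, 0.21, 0.68], [0.16, 0.78, -0.36, 0.28, 0.22, 0.67], [0.21, 0.76, -0.37, 0.29, 0.21, 0.68], [0.26, 0.73, -0.39, 0.28, 0.22, 0.67], [0.31, 0.71, -0.4, 0.29, 0.21, 0.68]]
```

Emit:
servo_tool(motion=[[[-0.66,0.57,0.05,0.29,0.21,0.68],[-0.62,0.61,0.03,0.29,0.21,0.68],[-0.59,0.64,0,0.29,0.21,0.68],[-0.55,0.68,-0.03,0.29,0.21,0.68],[-0.51,0.71,-0.05,0.29,0.21,0.68],[-0.46,0.73,-0.08,0.29,0.22,0.68],[-0.42,0.76,-0.11,0.29,0.22,0.68],[-0.37,0.78,-0.14,0.28,0.21,0.68],[-0.32,0.79,-0.16,0.29,0.21,0.68],[-0.27,0.81,-0.19,0.28,0.22,0.67]]], jaw=120)

```text
clock: 1.35
position: [0.3803, 0.1332, 0.3734]
ee_rot: [0.954, 0.252, 0.013, -0.161]
ft_force: [1.3, -0.4, 0.7]
grip_width: 0.53
```

Run:
```python
from h import *
from workcell import manip
print(manip.nose_length); where(0.17)
p,r=target(-0.275,-0.002,0.16,np.radians(35),0.170); plan(p,r)
```

```text
0.1734
t 1.35 tip u,v,h [0.1015 0.2148 0.1622] tilt 17.6 x.v -0.788 F [ 1.26 -0.39  0.71] grip 0.53
n 11 d 0.46807431748580486 ang 40.91181043839211
[[-0.19, 0.8, -0.23, 0.27, 0.21, 0.66], [-0.14, 0.8, -0.25, 0.27, 0.21, 0.66], [-0.08, 0.8, -0.27, 0.27, 0.21, 0.66], [-0.03, 0.8, -0.29, 0.27, 0.21, 0.66], [0.02, 0.79, -0.31, 0.27, 0.21, 0.66], [0.07, 0.78, -0.33, 0.27, 0.21, 0.66], [0.12, 0.77, -0.34, 0.27, 0.21, 0.66], [0.17, 0.76, -0.36, 0.27, 0.21, 0.66], [0.22, 0.73, -0.37, 0.27, 0.21, 0.66], [0.27, 0.71, -0.38, 0.26, 0.2, 0.67], [0.31, 0.69, -0.4, 0.27, 0.21, 0.66]]
```

Emit:
servo_tool(motion=[[[-0.19,0.8,-0.23,0.27,0.21,0.66],[-0.14,0.8,-0.25,0.27,0.21,0.66],[-0.08,0.8,-0.27,0.27,0.21,0.66],[-0.03,0.8,-0.29,0.27,0.21,0.66],[0.02,0.79,-0.31,0.27,0.21,0.66],[0.07,0.78,-0.33,0.27,0.21,0.66],[0.12,0.77,-0.34,0.27,0.21,0.66],[0.17,0.76,-0.36,0.27,0.21,0.66],[0.22,0.73,-0.37,0.27,0.21,0.66],[0.27,0.71,-0.38,0.26,0.2,0.67],[0.31,0.69,-0.4,0.27,0.21,0.66]]])

```text
clock: 2.45
position: [0.5077, -0.3363, 0.3482]
ee_rot: [0.947, -0.084, 0.03, -0.308]
ft_force: [0.9, 0.2, 1.7]
grip_width: 0.526
```

Run:
```python
from h import *
where(0.17)
p,r=target(-0.272,-0.003,0.018,np.radians(35),0.170); plan(p,r,0.5)
c=get("wrist"); cv2.imwrite("pics/w1.png",c["color"][:,:,::-1])
c=get("scene"); cv2.imwrite("pics/s1.png",cv2.resize(c["color"][80:300,80:380,::-1],None,fx=2.5,fy=2.5))
```

```text
t 2.45 tip u,v,h [-0.2934 -0.0052  0.1607] tilt 36.0 x.v -1.0 F [0.93 0.22 1.67] grip 0.53
n 6 d 0.14297175764651904 ang 1.6331150014111662
[[-0.0, 0.21, 0.43, -0.03, -0.03, -0.03], [-0.0, 0.21, 0.43, -0.03, -0.03, -0.03], [-0.0, 0.21, 0.43, -0.04, -0.03, -0.03], [-0.0, 0.21, 0.43, -0.03, -0.04, -0.02], [-0.0, 0.21, 0.42, -0.04, -0.03, -0.03], [-0.0, 0.2, 0.43, -0.03, -0.04, -0.02]]
```

View pics/w1.png

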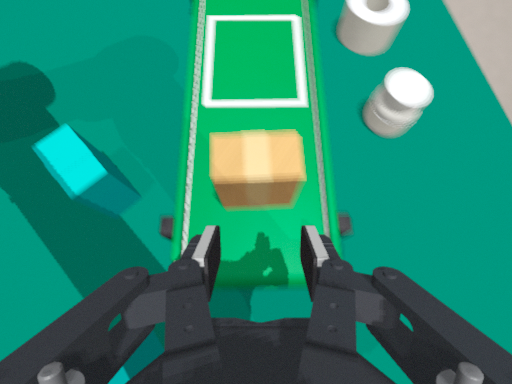

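View pics/s1.png

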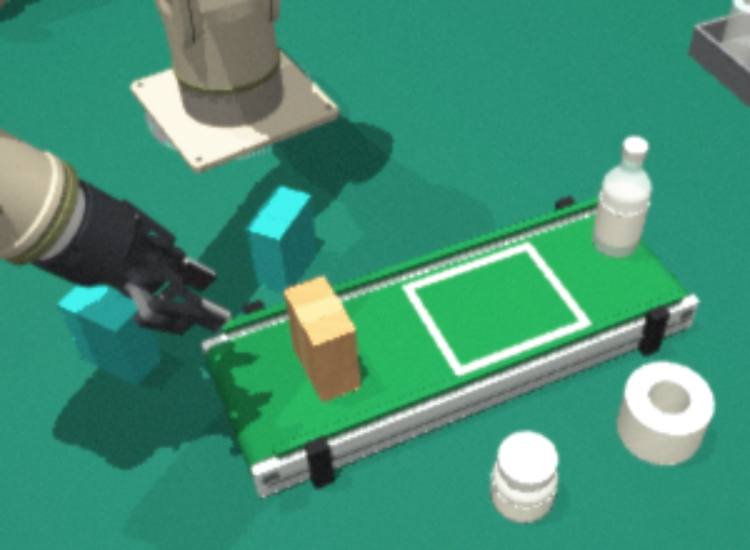

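The wrist view shows the carton standing ahead, with its top at (257,155) and its lower trailing edge near row 207. The half-open fingers at columns 215 and 305 lie symmetric about it. Next I lower the fingers behind it.

Emit:
servo_tool(motion=[[[0,0.21,0.43,-0.03,-0.03,-0.03],[0,0.21,0.43,-0.03,-0.03,-0.03],[0,0.21,0.43,-0.04,-0.03,-0.03],[0,0.21,0.43,-0.03,-0.04,-0.02],[0,0.21,0.42,-0.04,-0.03,-0.03],[0,0.2,0.43,-0.03,-0.04,-0.02],[0,0,0,0,0,0]]])

```text
clock: 3.25
position: [0.5107, -0.3163, 0.2003]
ee_rot: [0.952, -0.078, 0.023, -0.297]
ft_force: [-0.6, 0.4, -0.0]
grip_width: 0.529
```

Run:
```python
from h import *
where(0.17)
c=get("wrist"); cv2.imwrite("pics/w2.png",c["color"][:,:,::-1])
c=get("scene"); cv2.imwrite("pics/s2.png",cv2.resize(c["color"][150:280,130:330,::-1],None,fx=3.9,fy=3.9,interpolation=cv2.INTER_CUBIC))
```

```text
t 3.25 tip u,v,h [-0.2765 -0.0021  0.0104] tilt 34.6 x.v -1.0 F [-0.57  0.4  -0.04] grip 0.53
```

View pics/s2.png

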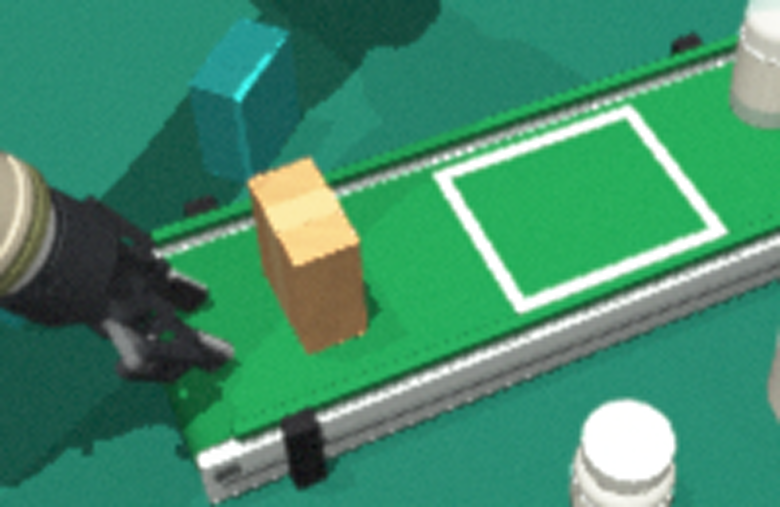

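View pics/w2.png

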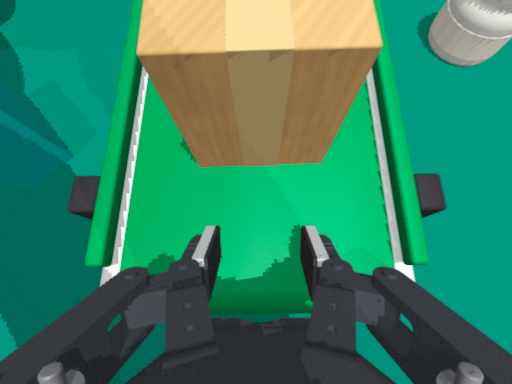

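Emit:
servo_tool(motion=[[[0,-0.23,0.01,0,0,0],[0,-0.2,0.08,0,0,0],[0,-0.2,0.08,0,0,0],[0,-0.1,0.06,0,0,0],[0,-0.1,0.06,0,0,0],[0,-0.1,0.06,0,0,0]]])

```text
clock: 3.95
position: [0.5205, -0.2676, 0.2219]
ee_rot: [0.952, -0.077, 0.028, -0.295]
ft_force: [-0.2, -0.0, -0.1]
grip_width: 0.529
```

Run:
```python
from h import *
where(0.17)
c=get("wrist"); cv2.imwrite("pics/w3.png",c["color"][:,:,::-1])
```

```text
t 3.95 tip u,v,h [-0.2272 -0.0059  0.0317] tilt 34.4 x.v -1.0 F [-0.21 -0.02 -0.14] grip 0.53
```

View pics/w3.png

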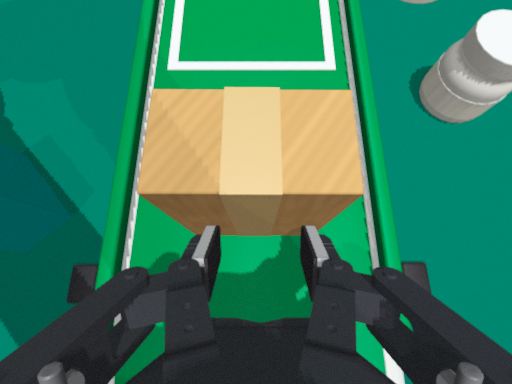

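Emit:
servo_tool(motion=[[[-0.03,0.13,0.1,0,0,0],[-0.03,0.13,0.1,0,0,0],[0,0,0,0,0,0]]])

```text
clock: 4.3
position: [0.5167, -0.2713, 0.2045]
ee_rot: [0.952, -0.076, 0.028, -0.295]
ft_force: [-0.2, 0.2, -0.8]
grip_width: 0.528
```

Run:
```python
from h import *
where(0.17)
```

```text
t 4.3 tip u,v,h [-0.2314 -0.0025  0.0144] tilt 34.5 x.v -1.0 F [-0.2   0.23 -0.8 ] grip 0.53
```

Emit:
servo_tool(motion=[[[0,-0.1,0.07,0,0,0],[0,-0.1,0.07,0,0,0],[0,-0.13,0.09,0,0,0],[0,-0.16,0.11,0,0,0],[0,-0.16,0.11,0,0,0],[0,-0.16,0.11,0,0,0],[0,-0.16,0.11,0,0,0],[0,-0.1,0.07,0,0,0],[0,-0.05,0.03,0,0,0]]])

```text
clock: 5.2
position: [0.5285, -0.1983, 0.2041]
ee_rot: [0.952, -0.077, 0.027, -0.295]
ft_force: [-0.6, -0.4, -0.8]
grip_width: 0.527
```

```bash
cat >> h.py <<'E'
def carton_top():
    c=get("top"); w=(150,130,345,235); x0,y0,x1,y1=w
    hs=cv2.cvtColor(c["color"],cv2.COLOR_RGB2HSV)[y0:y1,x0:x1]
    top=((hs[...,0]<35)&(hs[...,1]>40)&(hs[...,2]>190)).astype(np.uint8)
    cs,_=cv2.findContours(top,cv2.RETR_EXTERNAL,cv2.CHAIN_APPROX_NONE); k=max(cs,key=cv2.contourArea)
    b=cv2.boxPoints(cv2.minAreaRect(k))+[x0,y0]
    return c,b
E
python3 - <<'E'
from h import *
where(0.17)
c,b=carton_top(); P=onz(c,b,.146); print(np.array([tr(x) for x in P]).round(4), tr(P.mean(0)).round(4))
cv2.imwrite("pics/t4.png",cv2.resize(c["color"][110:270,120:370,::-1],None,fx=3,fy=3,interpolation=cv2.INTER_CUBIC))
c=get("scene"); cv2.imwrite("pics/s4.png",cv2.resize(c["color"][150:280,130:330,::-1],None,fx=3.9,fy=3.9,interpolation=cv2.INTER_CUBIC))
E
```

```text
t 5.2 tip u,v,h [-0.1575 -0.0027  0.014 ] tilt 34.5 x.v -1.0 F [-0.64 -0.4  -0.84] grip 0.53
[[-0.1051  0.038   0.096 ]
 [-0.1053 -0.0427  0.096 ]
 [-0.151  -0.0425  0.096 ]
 [-0.1507  0.0381  0.096 ]] [-0.128  -0.0023  0.096 ]
```

View pics/s4.png

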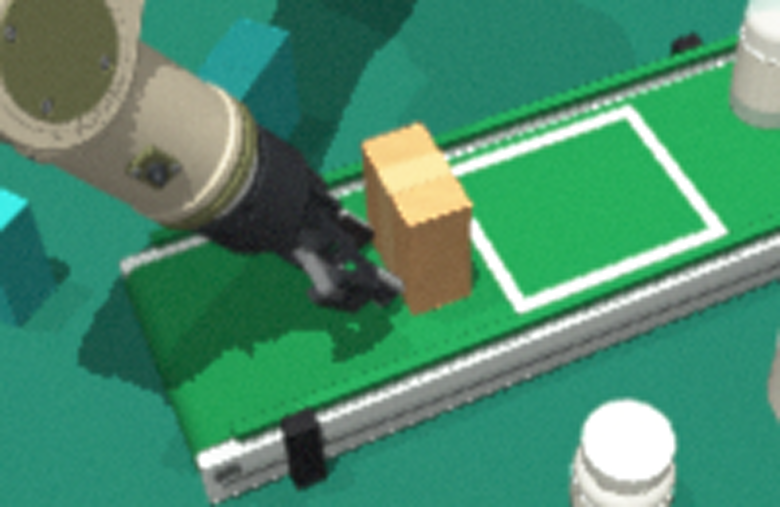

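View pics/t4.png

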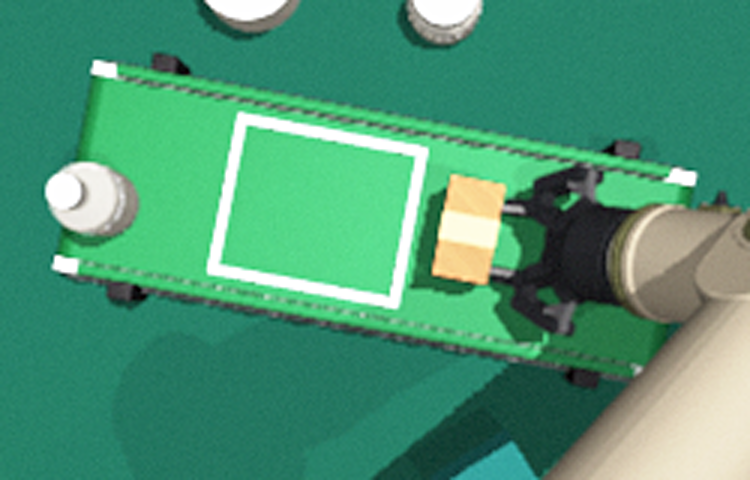

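The carton is upright and square to the belt, its centre 128 mm before the frame centre and 2 mm off to the side. The goal is about 70 mm before.

Emit:
servo_tool(motion=[[[0,-0.1,0.07,0,0,0],[0,-0.13,0.09,0,0,0],[0,-0.13,0.09,0,0,0],[0,-0.13,0.09,0,0,0],[0,-0.13,0.09,0,0,0],[0,-0.13,0.09,0,0,0],[0,-0.1,0.07,0,0,0],[0,-0.06,0.04,0,0,0],[0,-0.02,0.01,0,0,0]]])

```text
clock: 6.2
position: [0.5383, -0.139, 0.2042]
ee_rot: [0.952, -0.077, 0.028, -0.295]
ft_force: [0.2, -0.6, -0.6]
grip_width: 0.528
```

Run:
```python
from h import *
where(0.17)
c,b=carton_top(); P=onz(c,b,.146); print(np.array([tr(x) for x in P]).round(4), tr(P.mean(0)).round(4))
```

```text
t 6.2 tip u,v,h [-0.0974 -0.0033  0.0141] tilt 34.4 x.v -1.0 F [ 0.15 -0.57 -0.61] grip 0.53
[[-0.0445  0.0374  0.096 ]
 [-0.0453 -0.0434  0.096 ]
 [-0.0908 -0.0429  0.096 ]
 [-0.0899  0.0379  0.096 ]] [-0.0677 -0.0028  0.096 ]
```

Emit:
servo_tool(motion=[[[0,0.16,-0.11,0,0,0],[0,0.25,-0.17,0,0,0],[0,0.1,-0.25,0,0,0],[0,-0.19,-0.27,0,0,0],[0,-0.19,-0.27,0,0,0],[0,-0.19,-0.27,0,0,0],[0,-0.08,-0.12,0,0,0],[0,0,0,0,0,0]]])

```text
clock: 7.05
position: [0.5311, -0.1794, 0.2759]
ee_rot: [0.952, -0.078, 0.029, -0.295]
ft_force: [0.6, 0.3, 0.1]
grip_width: 0.527
```

Run:
```python
from h import *
where(0.17)
c,b=carton_top(); P=onz(c,b,.146); print(np.array([tr(x) for x in P]).round(4), tr(P.mean(0)).round(4))
c=get("scene"); cv2.imwrite("pics/s5.png",cv2.resize(c["color"][150:280,130:330,::-1],None,fx=3.9,fy=3.9,interpolation=cv2.INTER_CUBIC))
```

```text
t 7.05 tip u,v,h [-0.1386 -0.0032  0.0857] tilt 34.4 x.v -1.0 F [0.6  0.34 0.1 ] grip 0.53
[[-0.0445  0.0374  0.096 ]
 [-0.0453 -0.0434  0.096 ]
 [-0.0908 -0.0429  0.096 ]
 [-0.0899  0.0379  0.096 ]] [-0.0677 -0.0028  0.096 ]
```

View pics/s5.png

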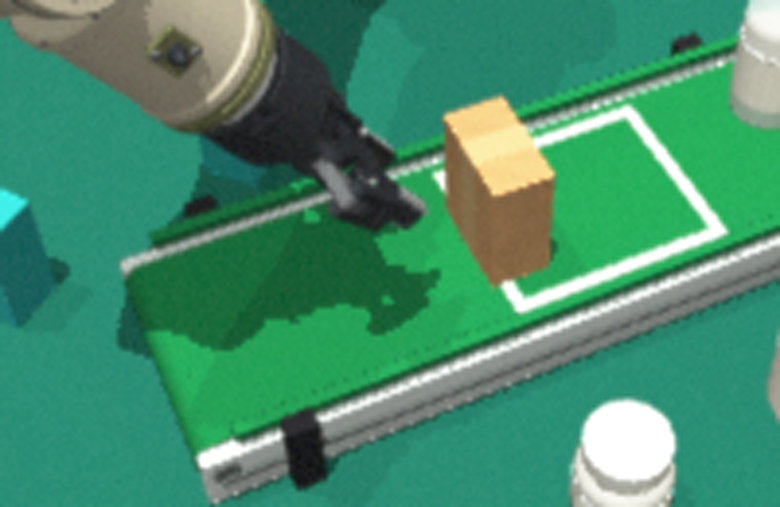

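The carton stands untouched and the fingertips are level with its upper part. I lower them slightly and approach.

Emit:
servo_tool(motion=[[[0,0.09,0.13,0,0,0],[0,-0.16,0.11,0,0,0],[0,-0.16,0.11,0,0,0],[0,-0.13,0.09,0,0,0],[0,0,0,0,0,0]]])

```text
clock: 7.65
position: [0.5355, -0.1482, 0.2631]
ee_rot: [0.952, -0.078, 0.026, -0.295]
ft_force: [0.3, 0.6, -0.1]
grip_width: 0.535
```

Run:
```python
from h import *
where(0.17)
```

```text
t 7.65 tip u,v,h [-0.107  -0.0015  0.073 ] tilt 34.5 x.v -1.0 F [ 0.31  0.56 -0.06] grip 0.54
```

Emit:
servo_tool(motion=[[[0,-0.07,-0.1,0,0,0],[0,-0.07,0.05,0,0,0],[0,-0.07,0.05,0,0,0],[0,-0.07,0.05,0,0,0],[0,-0.07,0.05,0,0,0],[0,-0.07,0.05,0,0,0]]])

```text
clock: 8.25
position: [0.5392, -0.126, 0.2699]
ee_rot: [0.952, -0.079, 0.027, -0.295]
ft_force: [0.8, -1.2, 0.1]
grip_width: 0.529
```

Run:
```python
from h import *
where(0.17)
c=get("scene"); cv2.imwrite("pics/s6.png",cv2.resize(c["color"][150:280,130:330,::-1],None,fx=3.9,fy=3.9,interpolation=cv2.INTER_CUBIC))
```

```text
t 8.25 tip u,v,h [-0.0846 -0.002   0.0797] tilt 34.4 x.v -1.0 F [ 0.83 -1.24  0.13] grip 0.53
```

View pics/s6.png

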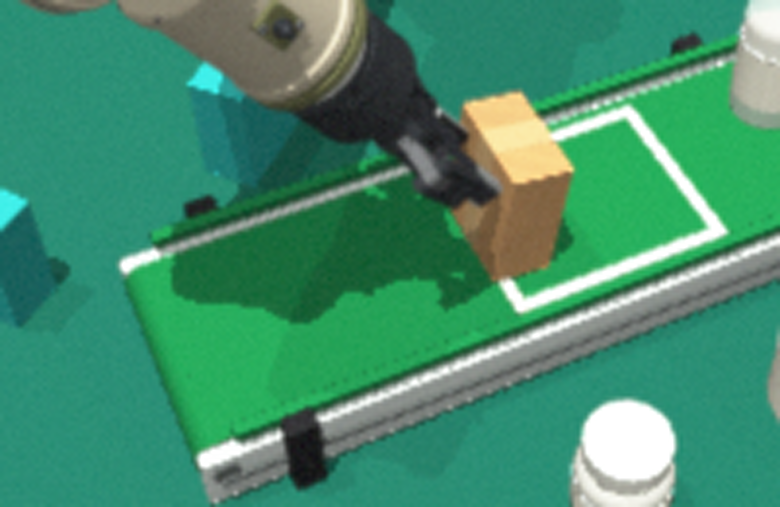

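The carton is leaning forward and its leading lower edge, near (548,268), has barely moved. I keep pushing slowly.

Emit:
servo_tool(motion=[[[0,-0.07,0.05,0,0,0],[0,-0.07,0.05,0,0,0],[0,-0.07,0.05,0,0,0],[0,-0.07,0.05,0,0,0]]])

```text
clock: 8.7
position: [0.5424, -0.1071, 0.2694]
ee_rot: [0.952, -0.079, 0.026, -0.295]
ft_force: [-0.1, 0.7, 1.2]
grip_width: 0.524
```

Run:
```python
from h import *
where(0.17)
c=get("scene"); cv2.imwrite("pics/s7.png",cv2.resize(c["color"][150:280,130:330,::-1],None,fx=3.9,fy=3.9,interpolation=cv2.INTER_CUBIC))
```

```text
t 8.7 tip u,v,h [-0.0654 -0.0021  0.0792] tilt 34.4 x.v -1.0 F [-0.14  0.7   1.23] grip 0.52
```

View pics/s7.png

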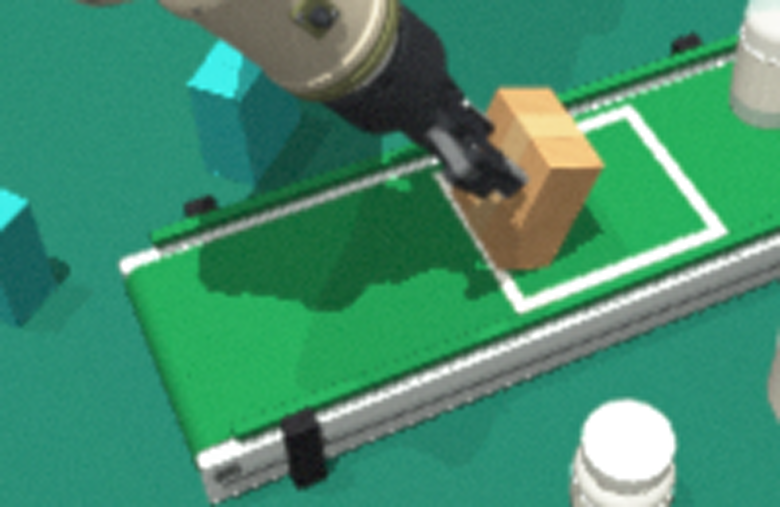

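Near balance now, and the foot is still in place. I push a little more, then pause.

Emit:
servo_tool(motion=[[[0,-0.07,0.05,0,0,0],[0,-0.07,0.05,0,0,0],[0,-0.05,0.03,0,0,0],[0,0,0,0,0,0],[0,0,0,0,0,0],[0,0,0,0,0,0]]])

```text
clock: 9.35
position: [0.5446, -0.0936, 0.2693]
ee_rot: [0.952, -0.078, 0.026, -0.295]
ft_force: [0.9, -0.3, 0.9]
grip_width: 0.535
```

Run:
```python
from h import *
where(0.17)
c=get("scene"); cv2.imwrite("pics/s8.png",cv2.resize(c["color"][150:280,130:330,::-1],None,fx=3.9,fy=3.9,interpolation=cv2.INTER_CUBIC))
```

```text
t 9.35 tip u,v,h [-0.0516 -0.002   0.0791] tilt 34.5 x.v -1.0 F [ 0.95 -0.35  0.88] grip 0.53
```

View pics/s8.png

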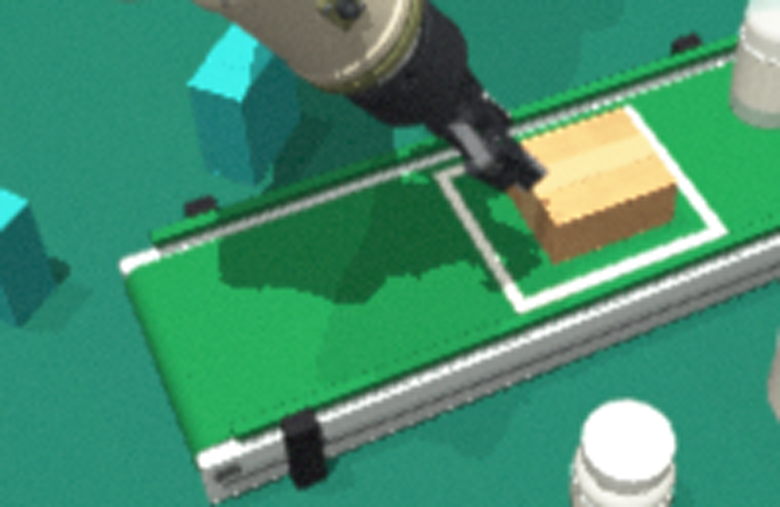

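It has fallen flat inside the frame. I retreat up and back, then measure.

Emit:
servo_tool(motion=[[[0,0.02,-0.4,0,0,0],[0,0.1,-0.8,0,0,0],[0,0.1,-0.8,0,0,0],[0,0.1,-0.8,0,0,0],[0,0.1,-0.6,0,0,0],[0,0,0,0,0,0]]])

```text
clock: 10.0
position: [0.5241, -0.2097, 0.4017]
ee_rot: [0.952, -0.078, 0.025, -0.294]
ft_force: [-0.4, -0.0, -0.7]
grip_width: 0.53
```

Run:
```python
from h import *
where(0.17)
c,b=carton_top(); P=onz(c,b,.094); print(np.array([tr(x) for x in P]).round(4), tr(P.mean(0)).round(4))
cv2.imwrite("pics/t9.png",cv2.resize(c["color"][110:270,120:370,::-1],None,fx=3,fy=3,interpolation=cv2.INTER_CUBIC))
c=get("scene"); cv2.imwrite("pics/s9.png",cv2.resize(c["color"][100:300,130:380,::-1],None,fx=3,fy=3,interpolation=cv2.INTER_CUBIC))
```

```text
t 10.0 tip u,v,h [-0.1697  0.0006  0.2114] tilt 34.4 x.v -1.0 F [-0.36 -0.05 -0.66] grip 0.53
[[ 0.0543  0.0365  0.044 ]
 [ 0.0539 -0.0443  0.044 ]
 [-0.0436 -0.0432  0.044 ]
 [-0.0429  0.0377  0.044 ]] [ 0.0054 -0.0033  0.044 ]
```

View pics/t9.png

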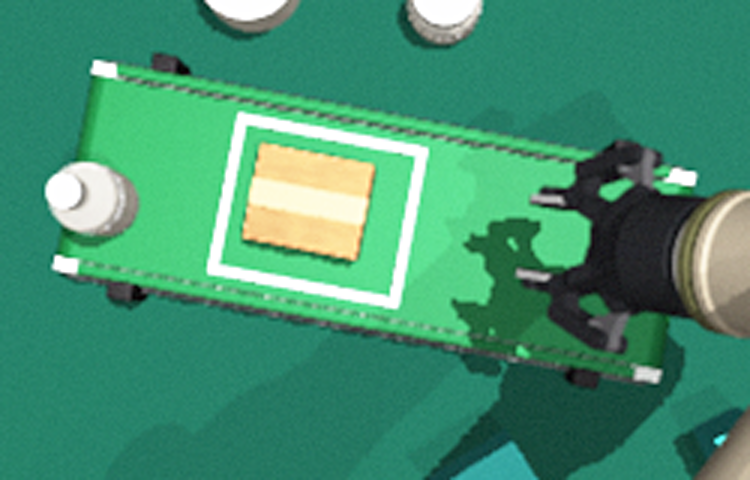

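View pics/s9.png

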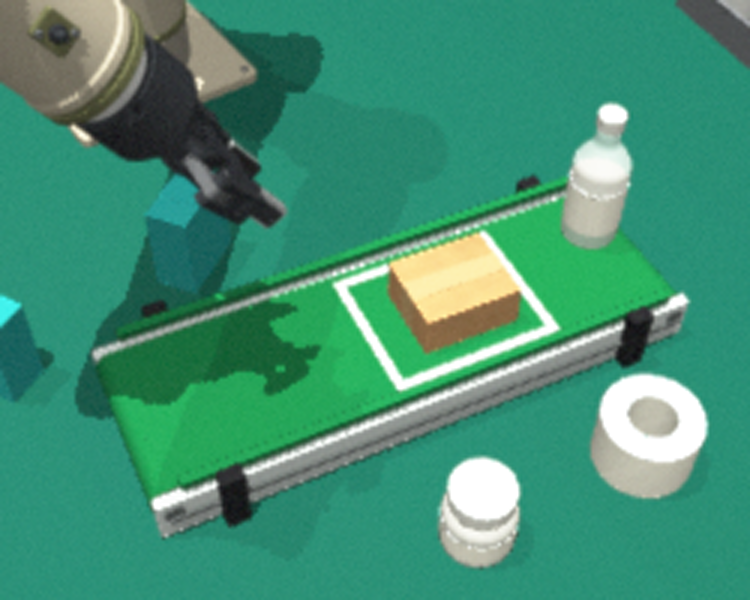

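The carton lies flat. It spans u from −44 to +54 mm and v from −44 to +37 mm, against inner frame limits of ±75 and ±62 mm. The bottle, jar and roll look unmoved, and the arm is clear.

```bash
python3 -c "
from workcell import order
print(order.hand_in())"
```

```text
the job is handed in; nothing more can be done
None
```

The carton is lying flat on its leading broad face, wholly inside the white frame, and the job is handed in. I slid it upright about 135 mm with half-open fingers pushing low. I then tipped it with a slow push near its top, and it fell on its own while its leading lower edge barely moved.

- **Position:** in the last top view the carton's centre is about 5 mm past the frame's centre and 3 mm to one side. It measured about 98 × 81 mm there, against 96 × 80 mm given. The clearance to the inside of the white line is at least about 18 mm on every side.
- **Bystanders:** by eye, the bottle, jar and label roll look unmoved in both views. I did not measure them again.
- **Arm:** the tool is clear of everything. The clock read about 10 s before handing in, and the force readings I took stayed below 2 N.
- **Disagreement:** the scene camera put the frame and the carton 1–5 mm away from where the top camera did, well inside the clearance.
- **Height correction:** on the first approach the fingers rose to about 32 mm above the belt, higher than I wanted for sliding. I lowered them to 14 mm before pushing.

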